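Shim the hanging foot of a rocking storeroom rack

TASK

The small counter rack rocks because one of its two front feet hangs clear of the counter. Pick up the orange levelling wedge and slide its thin end straight in under that foot, flat on the counter, until it drags firmly and stays nipped there; do not drive it so hard that it jacks the rack up. Let go of it and leave the goods on the counter where they stand.

Things in the scene. Friction and masses are not known exactly. Their poses are not given: they have to be found in the camera images.
- wedge_heel (a point): Centre, half-way up, of the grip lug of the loose orange plastic levelling wedge. The lug is its thick end: 35 mm long, 40 mm wide, 32 mm high, standing on the counter (this point 16 mm up). +x points along the wedge to the thin end, 147.5 mm from here; z up.
- wedge_tip (a point): Middle of the wedge's thin end, at its lower edge; axes as wedge_heel. Ramp: over 130 mm from the lug to this end the top face runs straight down from 21 mm to 3 mm thick; the underside is flat.
- wedge: The whole wedge, 165 mm long, 40 mm wide, about 90 g. Origin at the middle of its underside, 65 mm from the lug's centre and 82.5 mm from the thin end; +x to the thin end.
- short_foot: The rack's front foot that hangs clear (it may be the nearer or the farther one): black pad 44 x 44 mm, 12 mm thick, on a seized levelling screw under a slotted-angle post. Origin on the counter (z = 0) below the pad's middle; x along the rack's front, +y out of the front. The gap under it is not measured: about 4.5 to 12.5 mm, different every time.
- foot_front (a point): Point on the counter below the middle of that pad's front edge (22 mm from short_foot along +y; same axes); the wedge goes in along -y. Once the wedge bears on the pad, the foot yields about 1 mm per 8 N and the push rises by 1 to 2 N per mm of slide; a rise of 7 to 13 N over light free sliding nips it well (leaning on the wedge adds false drag); it then holds by itself.
- good_foot: The other front foot, with the same pad, which stands on the counter. Origin on the counter below its middle, axes as short_foot.
- rack: The fixed counter rack of slotted angle, 300 mm along its front (x), 270 mm deep (y), 300 mm high, with a green bin on top (to 375 mm). Origin on the counter under its middle; its front, with both front feet, faces +y. Feet centres are 132 mm either side of the middle and 117 mm towards +y.
- jar: Bystander: small amber jar with a red lid, 48 mm across, 85 mm high, standing before the rack about half-way between its front feet. Origin under its middle.
- bottle: Bystander: amber bottle, 62 mm across, 190 mm high. Origin under its middle.
- can: Bystander: food can, 74 mm across, 105 mm high. Origin under its middle.
- scanner: Bystander: hand-held barcode scanner lying on its side, about 180 x 62 x 35 mm. Origin underneath, near its middle.
Not all that is in view belongs to the job. Of the things shaped like the wedge, the orange one is meant.

How it is judged (in metres and radians):
On the way:
1. the held wedge is under the hanging foot and drags on it (contact force between wedge and short_foot above 1 N and contact force between the fingers and wedge above 1 N and y of wedge_tip in the frame of short_foot below 0.012 m), for 0.1 s.
At the end, for the whole second after the job is handed in: The wedge lies flat on the counter (within 3 degrees), square to the rack's front (within 11 degrees), its thin end under the hanging foot at least 10 mm behind the pad's front edge and within 15 mm of its middle sideways, at rest and let go, nipped by the foot with 2 to 12 N (contact force between wedge and short_foot between 2 and 12 N and y of wedge_tip in the frame of short_foot below 0.012 m and x of wedge_tip in the frame of short_foot between -0.015 and 0.015 m and angle between the x axis of wedge and the y axis of short_foot, either way round below 0.2 rad and angle between wedge's own z axis and vertical below 0.05 rad and linear speed of wedge below 0.01 m/s and not (contact force between the fingers and wedge above 0.1 N)); the robot touches nothing.
It fails at once if the wedge was driven so hard that it jacked the rack up (over 18 N on the foot) (contact force between wedge and short_foot above 18 N).
It fails at once if the robot rammed the rack or its feet (over 15 N) (contact force between any of the arm, the fingers and rack above 15 N or contact force between any of the arm, the fingers and short_foot above 15 N or contact force between any of the arm, the fingers and good_foot above 15 N).
It fails at once if goods on the counter were knocked or moved (distance of any of jar, bottle, can, scanner from where it was at the start of the episode above 0.03 m or angle between any of jar, bottle, can's own z axis and vertical above 0.4 rad).
It also fails if it takes over 64 s, if anything falls off the work surface, if the arm or the gripper's body presses on something with over 40 N, if the wrist force passes 120 N, or if a joint passes its speed limit or range.

ROBOT

A 6-joint arm with a two-finger parallel gripper is mounted at the origin on the work surface. World frame = base frame: x ahead of the robot, y to its left, z up, the work surface at z = 0. Lengths are in mm, angles in rad, forces in N, time in s.
With the tool pointing down it reaches from about 300 to 775 mm from the base axis. Payload 14.6 kg.
Tool frame: the origin (TCP) lies between the finger pads; the fingertips stand 17 mm ahead of it and the grasp point (between the pads) lies 2 mm behind it (manip.tip_reach is the distance from the TCP to the fingertips, in mm); z points along the fingers, y is the line along which they close (so a half turn about z gives the same grasp; the last joint's range is limited). The gripper opens to 94 mm and grips with 3 to 60 N. Pads are 16 mm wide; open, the fingers measure 119 mm over their backs; the gripper's body (75 mm by 177 mm) begins 78 mm behind the grasp point.
Start: joints at [1.136, 0.3, 1.521, -0, 1.321, -0.067], TCP at [197.757, 513.207, 222.446] pointing down, gripper open.
Joint ranges: [-3.03, 3.03], [-0.79, 2.21], [0.23, 2.52], [-1.04, 4.18], [0, 3.07], [-2.55, 2.55]. Speed limits (rad/s): [2.22, 2.22, 2.57, 3.14, 3.14, 3.14].

INTERFACE

Orientations are given as [roll, pitch, yaw] about the fixed x, y, z axes, in that order (R = Rz(yaw) Ry(pitch) Rx(roll)).
In Python, from cell import manip, viewer gives the robot as it stands.
- The arm moves only by the tool apply_moves, never from a script. Its argument "moves" is a list of rows, each a list of 3 entries, a list of its own where there are three numbers: the shift along the tool's x, y, z each as a share of 0.25 m, from -1 to 1, then the turn, a rotation vector about the tool's x, y, z each as a share of pi rad, from -1 to 1, then the closure, from 0 (fully open) to 1 (shut). In form: [[[dx, dy, dz], [wx, wy, wz], grip], ...]. A call has 1 to 12 rows; each row is the pose to reach, as a shift and turn from the pose commanded when the call began, along the tool's axes at that moment, turning the shorter way round; what a row does not reach only later rows make up. A row lasts 1/12 s, in which the tool goes at most 41.7 mm and 7.16 degrees, less where a joint would pass 70% of its speed; a pose out of reach is approached as far as the arm can. A call with a number of a shift or a turn outside -1 to 1 is refused whole. A call with a gripper value outside its range is refused whole. The fingers move at their own pace and stop on an object; "squeeze" is the grip in N (left out, the last holds). Time passes only in rows, so rows that repeat a pose let the fingers close. It gives the time, the measured TCP pose, the force, the opening and the grip force at its end, in the units of the state.
- manip.read_state(): the state, without advancing time (a new reading comes with each control period).
- viewer.camera(name): name is "scene" or "top" or "wrist"; returns the picture (384x512x3 uint8, blue, green, red); there is no depth.
- viewer.camera_info(name): a dict with "camera_matrix" (3x3 intrinsics, pixels), "k1" (the pictures are not rectified: a ray, as slopes to the right and down, at radius r is drawn at 1 + k1 r^2 times it, then the intrinsics apply), "R" (3x3) and "t" (3): a world point X has camera coordinates R X + t. Camera axes: x right, y down, z forward; pixel columns grow to the right and rows downward; lengths in mm; the calibration is good to about 2 mm. A picture is of the moment at which its call begins: read the wrist's pose just before it. camera_info takes no time and is no camera call; for the wrist camera it gives the pose at the moment of the call.
- manip.sign_off(): hands the job in; it is judged then, once.
The state is a dict: "clock": time; "joints": joint angles; "qd": joint speeds; "effort": joint torques, N m; "eef_pos": TCP position; "eef_rot": TCP orientation; "wrist_force": force on the tool from outside, world axes, zero at the start; "moment": the same for the moment, N m; "finger_gap": finger opening in mm; "finger_force": force on a finger pad.
Only numpy, scipy, OpenCV 4.12 (cv2) and the standard library are available. Lean on these libraries where they do the work, as an engineer would, in place of code of your own. Each camera call takes 0.05 s, during which the arm holds its last target. There are 200 camera calls.

## Working session

There is one attempt and no reset: what is moved stays moved. The work goes in short steps, Python scripts to look and compute and a tool call to move; the robot and the scene stay as the last step left them, time stands still between calls to the robot, and variables do not carry over. Pictures are saved under pics/ and viewed, at most 10 in all, crops included, and the job is handed in when it is done.

Besides the shell and the picture viewer there is one more tool, called after "Emit:" in YAML: its name, and indented under it one key for each argument. apply_moves: Moves the arm, as the interface text tells. Shift numbers are shares of 0.25 m and turn numbers shares of pi rad, none past 1 either way. Its arguments: {"type":"object","properties":{"moves":{"type":"array"},"squeeze":{"type":"number"}},"required":["moves"]}

```bash
ls; mkdir -p pics
cat > h.py <<'E'
import numpy as np, cv2
from cell import manip, viewer
def ray(info,u,v):
    K=np.array(info["camera_matrix"],float);R=np.array(info["R"]);t=np.array(info["t"])
    d=np.array([(u-K[0,2])/K[0,0],(v-K[1,2])/K[1,1]]);s=d.copy()
    for _ in range(20): s=d/(1+info["k1"]*(s@s))
    return -R.T@t, R.T@np.array([s[0],s[1],1])
def onz(info,u,v,z=0):
    c,d=ray(info,u,v); return c+d*(z-c[2])/d[2]
def proj(info,X):
    K=np.array(info["camera_matrix"],float);p=np.array(info["R"])@np.array(X,float)+np.array(info["t"])
    s=p[:2]/p[2];s=s*(1+info["k1"]*(s@s));return K[0,0]*s[0]+K[0,2],K[1,1]*s[1]+K[1,2]
def orange(im,lo=(5,140,90),hi=(18,255,255)):
    return cv2.inRange(cv2.cvtColor(im,cv2.COLOR_BGR2HSV),lo,hi)
E
python3 - <<'E'
from h import *
print({k:manip.read_state()[k] for k in("clock","eef_pos","eef_rot","finger_gap","wrist_force")})
a=[]
for n in("scene","top"):
    im=viewer.camera(n);cv2.imwrite(f"pics/{n}0.png",im);i=viewer.camera_info(n);print(n,i)
E
```

```text
pics
{'clock': 0.0, 'eef_pos': array([197.6635242 , 512.99721179, 221.88928304]), 'eef_rot': array([-3.14047007e+00, -9.58475977e-05,  2.77380011e+00]), 'finger_gap': 93.75946922073965, 'wrist_force': array([-0.03307016,  0.59622312,  0.13155379])}
scene {'camera_matrix': array([[458.3347425 ,   0.        , 261.58201875],
       [  0.        , 458.3347425 , 191.09469601],
       [  0.        ,   0.        ,   1.        ]]), 'k1': -0.1362721004236427, 'R': array([[-0.02052741,  0.99977283, -0.0057364 ],
       [ 0.60554495,  0.00786719, -0.79577222],
       [-0.79554632, -0.01980879, -0.60556888]]), 't': array([ -18.30612326, -286.46728968, 1539.89859706])}
top {'camera_matrix': array([[422.60264472,   0.        , 258.241075  ],
       [  0.        , 422.60264472, 197.28191169],
       [  0.        ,   0.        ,   1.        ]]), 'k1': 0.017802104745461365, 'R': array([[ 1.21170238e-02, -9.99926546e-01, -2.81949831e-04],
       [-9.95585657e-01, -1.20381749e-02, -9.30821229e-02],
       [ 9.30718916e-02,  1.40858351e-03, -9.95658395e-01]]), 't': array([  36.79044969,  515.99806765, 1202.4590122 ])}
```

View pics/scene0.png

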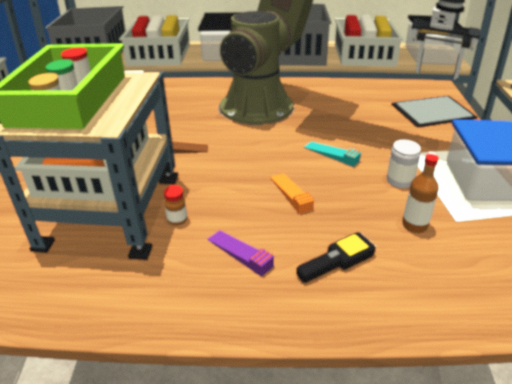

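View pics/top0.png

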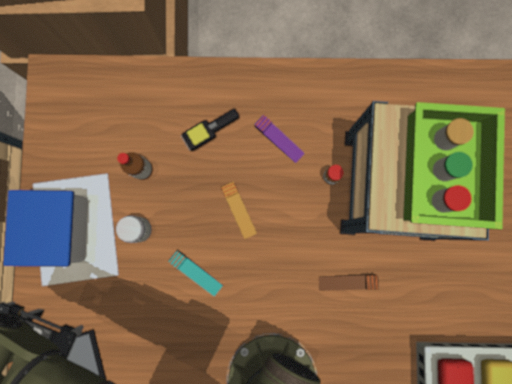

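The scene picture shows the orange wedge at (293,193) and the rack's front feet at (140,251) and (168,180). The jar is at (175,205). In the top view the orange wedge is at (238,210) with its lug at (230,187).
Things that could be mistaken for it, in the top view: purple (280,140), teal (195,273) and brown (349,282). Orange (238,210) is the one that fits. I'll check it in a close crop together with both feet.

Run:
```python
from h import *
s=cv2.imread("pics/scene0.png");t=cv2.imread("pics/top0.png")
def c(im,u,v,w,W): return cv2.resize(im[v-w:v+w,u-w:u+w],(W,W),interpolation=cv2.INTER_CUBIC)
cv2.imwrite("pics/c1.png",np.hstack([c(s,140,240,26,260),c(s,168,175,26,260),c(t,238,208,32,260)]))
it=viewer.camera_info("top");isc=viewer.camera_info("scene")
for im,i in((t,it),(s,isc)):
    m=orange(im,(8,150,120),(20,255,255)); n,l,st,ce=cv2.connectedComponentsWithStats(m)
    for k in range(1,n):
        if st[k,4]>80:
            ct=cv2.findContours((l==k).astype('uint8'),0,2)[0][0]
            b=cv2.boxPoints(cv2.minAreaRect(ct)); print(st[k],ce[k],b.round().tolist(),[onz(i,*p,10).round()[:2].tolist() for p in b])
for p in((350,137),(348,227)): print("foot top",onz(it,*p,12))
for p in((140,252),(168,182)): print("foot scene",onz(isc,*p,6))
print("jar",onz(it,334,172,85))
```

```text
[221 182  36  56 770] [238.13896104 209.27012987] [[220.0, 186.0], [233.0, 180.0], [256.0, 233.0], [243.0, 239.0]] [[548.0, 157.0], [566.0, 117.0], [412.0, 47.0], [394.0, 86.0]]
[ 30  78  27  11 113] [43.28318584 84.72566372] [[30.0, 84.0], [56.0, 78.0], [58.0, 85.0], [32.0, 91.0]] [[-192.0, -889.0], [-242.0, -800.0], [-175.0, -766.0], [-127.0, -852.0]]
[    0    78   512   288 78128] [268.89417366 248.75943324] [[0.0, 78.0], [511.0, 78.0], [511.0, 365.0], [0.0, 365.0]] [[-265.0, -1059.0], [-273.0, 1009.0], [981.0, 474.0], [998.0, -423.0]]
[ 43 158  61   8 366] [ 73.03551913 161.42896175] [[43.0, 163.0], [43.0, 157.0], [103.0, 159.0], [103.0, 166.0]] [[364.0, -594.0], [332.0, -607.0], [344.0, -421.0], [375.0, -412.0]]
[412 165  25  30 449] [424.8908686  182.44988864] [[412.0, 165.0], [436.0, 165.0], [436.0, 194.0], [412.0, 194.0]] [[362.0, 438.0], [361.0, 507.0], [492.0, 469.0], [493.0, 406.0]]
[  0 177  17  44 356] [  5.2247191  204.03932584] [[-12.0, 181.0], [2.0, 176.0], [16.0, 218.0], [2.0, 223.0]] [[449.0, -723.0], [427.0, -691.0], [603.0, -564.0], [622.0, -594.0]]
foot top [ 699.5487841  -226.98773751   12.        ]
foot top [ 432.97615403 -219.10318853   12.        ]
foot scene [ 702.18749866 -231.09411337    6.        ]
foot scene [ 444.65162033 -216.31586103    6.        ]
jar [ 582.71756689 -166.12241579   85.        ]
```

View pics/c1.png

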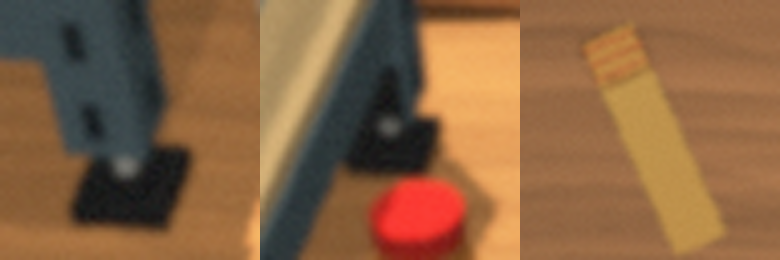

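The crop confirms the orange wedge: the ribbed lug is at the upper left and its size measures 168 x 40 mm. Both feet look alike here, so I need a wrist view of them.

Run:
```python
from h import *
from scipy.spatial.transform import Rotation as Ro
s=manip.read_state();i=viewer.camera_info("wrist")
Rt=Ro.from_euler('xyz',s["eef_rot"]).as_matrix();R=np.array(i["R"]);C=-R.T@np.array(i["t"])
print("cam in tool",Rt.T@(C-s["eef_pos"]),"\naxes\n",(R@Rt).round(3).tolist(),"K",np.array(i["camera_matrix"])[[0,1,0,1],[0,1,2,2]],i["k1"])
print("tool axes in world (cols)",Rt.round(3).tolist())
```

```text
cam in tool [  77.3760633     0.68486497 -161.13462376] 
axes
 [[0.001, 1.0, -0.0], [-0.963, 0.001, -0.268], [-0.268, 0.0, 0.963]] K [285.31222857 285.31222857 254.82081758 194.41832231] -0.03649122987846447
tool axes in world (cols) [[-0.933, 0.36, -0.0], [0.36, 0.933, -0.001], [0.0, -0.001, -1.0]]
```

```bash
cat >> h.py <<'E'
from scipy.spatial.transform import Rotation as Ro
def Rdown(yaw,tilt=0):
    "tool down with given yaw; tilt>0 leans tool z away from its x (camera side)"
    return Ro.from_euler('z',yaw)*Ro.from_euler('x',np.pi)*Ro.from_euler('y',-tilt)
def plan(targets,p=None,R=None):
    s=manip.read_state()
    p=s["eef_pos"] if p is None else np.array(p,float); R=Ro.from_euler('xyz',s["eef_rot"]) if R is None else R
    for q,Q in targets:
        d=R.inv().apply(np.array(q)-p); w=(R.inv()*Q).as_rotvec()
        print("shift",(d/250).round(4).tolist(),"turn",(w/np.pi).round(4).tolist(),"rows>=",max(np.linalg.norm(d)/41.7,np.degrees(np.linalg.norm(w))/7.16).round(1))
E
python3 - <<'E'
from h import *
print(Rdown(np.pi/2,.87).as_matrix().round(2).tolist())
A=([330,260,270],Rdown(np.pi/2)); B=([440,30,220],Rdown(np.pi/2,.5)); C=([460,-125,95],Rdown(np.pi/2,.87))
plan([A]); plan([B],*A);plan([C],*B)
E
```

```text
[[0.0, 1.0, 0.0], [0.64, -0.0, -0.76], [-0.76, 0.0, -0.64]]
shift [-0.8578, -0.7542, -0.1916] turn [-0.0003, 0.0002, 0.3829] rows>= 9.6
shift [-0.92, 0.44, 0.2] turn [-0.0, -0.1592, -0.0] rows>= 6.2
shift [-0.3044, 0.08, 0.736] turn [-0.0, -0.1178, -0.0] rows>= 4.8
```

Emit:
apply_moves:
  moves:
    - [[-0.86, -0.75, -0.19], [0, 0, 0.383], 0]
    - [[-0.86, -0.75, -0.19], [0, 0, 0.383], 0]
    - [[-0.86, -0.75, -0.19], [0, 0, 0.383], 0]
    - [[-0.86, -0.75, -0.19], [0, 0, 0.383], 0]
    - [[-0.86, -0.75, -0.19], [0, 0, 0.383], 0]
    - [[-0.86, -0.75, -0.19], [0, 0, 0.383], 0]
    - [[-0.86, -0.75, -0.19], [0, 0, 0.383], 0]
    - [[-0.86, -0.75, -0.19], [0, 0, 0.383], 0]
    - [[-0.86, -0.75, -0.19], [0, 0, 0.383], 0]
    - [[-0.86, -0.75, -0.19], [0, 0, 0.383], 0]
    - [[-0.86, -0.75, -0.19], [0, 0, 0.383], 0]

```text
clock: 1.02
eef_pos: [331.0, 260.6, 269.8]
eef_rot: [-3.141, 0.0, 1.566]
wrist_force: [-0.0, -0.2, 0.4]
finger_gap: 93.9
finger_force: 0.0
```

Emit:
apply_moves:
  moves:
    - [[-0.92, 0.44, 0.2], [0, -0.16, 0], 0]
    - [[-0.92, 0.44, 0.2], [0, -0.16, 0], 0]
    - [[-0.92, 0.44, 0.2], [0, -0.16, 0], 0]
    - [[-0.92, 0.44, 0.2], [0, -0.16, 0], 0]
    - [[-0.92, 0.44, 0.2], [0, -0.16, 0], 0]
    - [[-0.92, 0.44, 0.2], [0, -0.16, 0], 0]
    - [[-0.92, 0.44, 0.2], [0, -0.16, 0], 0]
    - [[-0.92, 0.44, 0.2], [0, -0.16, 0], 0]

```text
clock: 1.68
eef_pos: [441.0, 29.1, 219.2]
eef_rot: [-3.138, 0.503, 1.572]
wrist_force: [0.4, 0.1, -0.0]
finger_gap: 94.5
finger_force: 0.0
```

Emit:
apply_moves:
  moves:
    - [[-0.3, 0.08, 0.73], [0, -0.118, 0], 0]
    - [[-0.3, 0.08, 0.73], [0, -0.118, 0], 0]
    - [[-0.3, 0.08, 0.73], [0, -0.118, 0], 0]
    - [[-0.3, 0.08, 0.73], [0, -0.118, 0], 0]
    - [[-0.3, 0.08, 0.73], [0, -0.118, 0], 0]
    - [[-0.3, 0.08, 0.73], [0, -0.118, 0], 0]
    - [[-0.3, 0.08, 0.73], [0, -0.118, 0], 0]

```text
clock: 2.27
eef_pos: [460.5, -122.4, 95.7]
eef_rot: [-3.138, 0.874, 1.573]
wrist_force: [0.3, 0.8, -0.1]
finger_gap: 94.0
finger_force: 0.0
```

Run:
```python
from h import *
s=manip.read_state();print(s["clock"],s["eef_pos"],s["eef_rot"],s["joints"].round(2))
i=viewer.camera_info("wrist");im=viewer.camera("wrist");cv2.imwrite("pics/w1.png",im)
import pickle;pickle.dump(i,open("w1.pkl","wb"))
cv2.imwrite("pics/w1v.png",cv2.resize(im,(800,600),interpolation=cv2.INTER_CUBIC))
```

```text
2.2667 [ 460.53854296 -122.41995345   95.69459418] [-3.13793254  0.87358741  1.57349585] [ 0.08  0.44  1.92 -1.    1.14  0.69]
```

View pics/w1v.png

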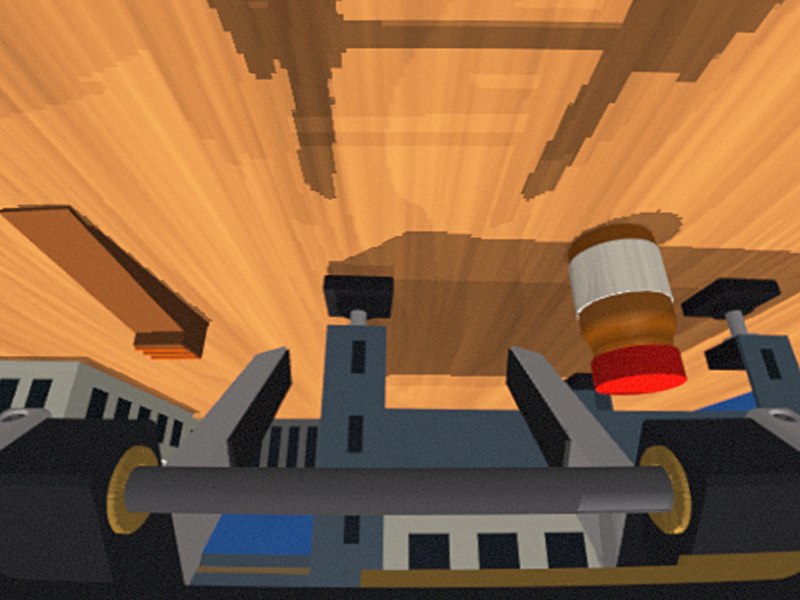

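The wrist view is upside down. The near foot is at (358,295) and the far foot at (735,297), in the x1.56 picture, with the jar between them. I'll enlarge both pads.

Run:
```python
from h import *
im=cv2.imread("pics/w1.png")
def c(u0,v0): return cv2.resize(im[v0:v0+50,u0:u0+66],None,fx=6,fy=6,interpolation=cv2.INTER_CUBIC)
cv2.imwrite("pics/c2.png",cv2.convertScaleAbs(np.hstack([c(196,160),c(436,160)]),alpha=1.6,beta=10))
```

```text
(no output)
```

View pics/c2.png

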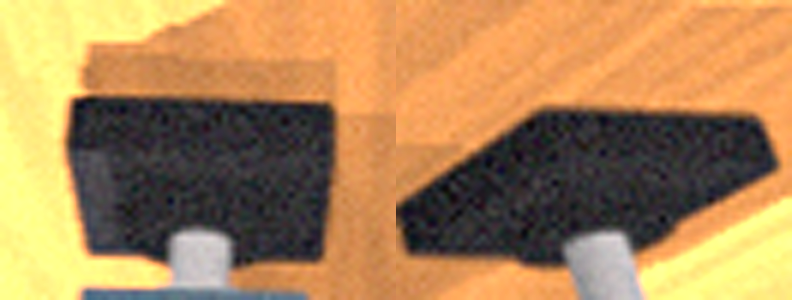

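Run:
```python
from h import *
import pickle;i=pickle.load(open("w1.pkl","rb"))
P=[(208.5,176.2),(251.5,177.3),(460,178),(495.8,179.2)]
for z in(0,4,8,12):
    X=[onz(i,*p,z) for p in P];print(z,[x[:2].round(1).tolist() for x in X],"w",np.linalg.norm(X[1]-X[0]).round(1),np.linalg.norm(X[3]-X[2]).round(1))
for z in (12,18,24): # pad top back corners near: 
    print(z,[onz(i,*p,z)[:2].round(1).tolist() for p in((196+90/6,160+250/6),(196+322/6,160+258/6))])
print("cam",ray(i,0,0)[0])
```

```text
0 [[413.5, -208.4], [458.0, -210.6], [678.9, -210.1], [720.7, -212.3]] w 44.5 41.8
4 [[414.9, -200.9], [458.1, -203.0], [672.7, -202.5], [713.2, -204.7]] w 43.3 40.6
8 [[416.3, -193.4], [458.2, -195.4], [666.4, -195.0], [705.8, -197.0]] w 42.0 39.4
12 [[417.7, -185.9], [458.3, -187.9], [660.2, -187.4], [698.3, -189.4]] w 40.7 38.2
12 [[411.5, -247.7], [455.6, -251.3]]
18 [[413.9, -233.5], [455.9, -236.9]]
24 [[416.2, -219.3], [456.2, -222.5]]
cam [461.61448723  52.47904557 138.81612937]
```

Evidence that the near foot is the one hanging:
- With the far pad at z = 0 the feet are 264.0 mm apart, as given. Any lift of the far pad breaks that.
- The near pad has a shadow strip of its own.
- The edge slopes give the rack a yaw of about -2.9°, which puts the near gap at about 6.5 mm.

Next I go to the wedge.

Run:
```python
from h import *
s=manip.read_state()
yaw=np.radians(24.6)
A=([470,30,200],Rdown(np.pi/2,.3)); B=([541,130,180],Rdown(yaw))
plan([A]); plan([B],*A)
```

```text
shift [0.0729, 0.0359, -0.7312] turn [0.0, 0.1825, 0.0002] rows>= 4.6
shift [0.4058, 0.284, -0.0418] turn [0.0545, 0.0849, 0.3605] rows>= 9.4
```

Emit:
apply_moves:
  moves:
    - [[0.07, 0.036, -0.73], [0, 0.182, 0], 0]
    - [[0.07, 0.036, -0.73], [0, 0.182, 0], 0]
    - [[0.07, 0.036, -0.73], [0, 0.182, 0], 0]
    - [[0.07, 0.036, -0.73], [0, 0.182, 0], 0]
    - [[0.07, 0.036, -0.73], [0, 0.182, 0], 0]
    - [[0.07, 0.036, -0.73], [0, 0.182, 0], 0]

```text
clock: 2.82
eef_pos: [471.3, 31.5, 204.9]
eef_rot: [3.133, 0.296, 1.572]
wrist_force: [-0.5, 0.4, -0.1]
finger_gap: 94.2
finger_force: 0.0
```

Emit:
apply_moves:
  moves:
    - [[0.406, 0.284, -0.042], [0.0545, 0.085, 0.3605], 0]
    - [[0.406, 0.284, -0.042], [0.0545, 0.085, 0.3605], 0]
    - [[0.406, 0.284, -0.042], [0.0545, 0.085, 0.3605], 0]
    - [[0.406, 0.284, -0.042], [0.0545, 0.085, 0.3605], 0]
    - [[0.406, 0.284, -0.042], [0.0545, 0.085, 0.3605], 0]
    - [[0.406, 0.284, -0.042], [0.0545, 0.085, 0.3605], 0]
    - [[0.406, 0.284, -0.042], [0.0545, 0.085, 0.3605], 0]
    - [[0.406, 0.284, -0.042], [0.0545, 0.085, 0.3605], 0]
    - [[0.406, 0.284, -0.042], [0.0545, 0.085, 0.3605], 0]
    - [[0.406, 0.284, -0.042], [0.0545, 0.085, 0.3605], 0]
    - [[0.406, 0.284, -0.042], [0.0545, 0.085, 0.3605], 0]
    - [[0.406, 0.284, -0.042], [0.0545, 0.085, 0.3605], 0]

```text
clock: 3.82
eef_pos: [540.4, 128.8, 179.7]
eef_rot: [3.139, 0.002, 0.432]
wrist_force: [0.8, 0.5, -0.1]
finger_gap: 94.0
finger_force: 0.0
```

Run:
```python
from h import *
s=manip.read_state();print(s["clock"],s["eef_pos"],s["eef_rot"],s["joints"].round(2))
i=viewer.camera_info("wrist");im=viewer.camera("wrist");cv2.imwrite("pics/w2.png",im)
import pickle;pickle.dump(i,open("w2.pkl","wb"))
m=orange(im,(8,150,120),(22,255,255));n,l,st,ce=cv2.connectedComponentsWithStats(m)
print([ (st[k].tolist(),ce[k].round(1).tolist()) for k in range(1,n) if st[k,4]>100])
print([im[y,x].tolist() for x,y in((255,180),(255,100),(20,20))], cv2.cvtColor(im,cv2.COLOR_BGR2HSV)[180,255])
print("expect heel,tip",proj(i,[541,130,16]),proj(i,[403,66,0]))
```

```text
3.8167 [540.37581863 128.827583   179.72011608] [3.13920628e+00 1.77950150e-03 4.32430621e-01] [ 0.17  0.35  1.56 -0.    1.24  1.31]
[([0, 0, 512, 300, 116035], [260.0, 144.9]), ([432, 297, 10, 44, 153], [437.7, 319.7]), ([69, 300, 9, 41, 140], [71.9, 321.6]), ([122, 329, 262, 47, 8770], [253.7, 350.1])]
[[0, 57, 147], [40, 79, 123], [9, 40, 72]] [ 12 255 147]
expect heel,tip (np.float64(253.75056169908225), np.float64(183.91154770248696)) (np.float64(253.9629688083347), np.float64(288.93594926804633))
```

View pics/w2.png

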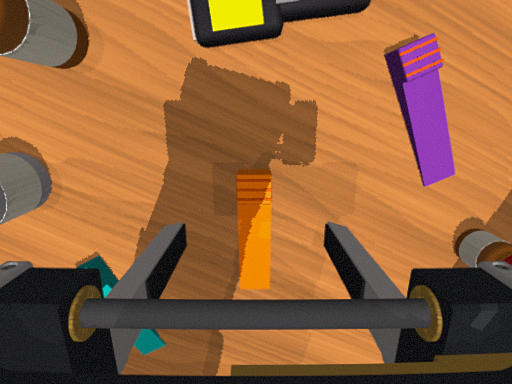

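The orange wedge lies between the open fingers. Its lug is at (254,185) and its tip at (255,289), both as predicted. I'll refine this by saturation.

Run:
```python
from h import *
import pickle
im=cv2.imread("pics/w2.png");i=pickle.load(open("w2.pkl","rb"))
m=cv2.inRange(cv2.cvtColor(im,cv2.COLOR_BGR2HSV),(5,235,60),(25,255,255));m=cv2.morphologyEx(m,cv2.MORPH_CLOSE,np.ones((5,5)))
n,l,st,ce=cv2.connectedComponentsWithStats(m)
for k in range(1,n):
    if st[k,4]>300: print(st[k],ce[k])
k=l[240,262]; M=l==k
for v in range(168,294,8):
    u=np.where(M[v])[0]; print(v,u.min() if len(u) else None,u.max() if len(u) else None)
ys=np.where(M)[0];print(ys.min(),ys.max())
def mid(v):
    u=np.where(M[v])[0];return (u.min()+u.max())/2
tip=onz(i,mid(286),ys.max()+.5,3);le=onz(i,mid(178),ys.min()-.5,32)  # top-rear edge of lug maybe
print("tip",tip,"lug rear top",le,"rear bottom if z0",onz(i,mid(178),ys.min()-.5,0))
d=tip-le;d[2]=0;L=np.linalg.norm(d);d/=L;print("len",L,"dir deg",np.degrees(np.arctan2(d[1],d[0])),"heel",tip-147.5*d, le+17.5*d)
```

```text
[  0   7  27  41 336] [11.24107143 28.87797619]
[ 57  16  31  52 447] [78.0246085  46.08501119]
[ 236  169   36  120 3823] [254.02040283 226.90164792]
168 None None
176 236 271
184 237 271
192 237 270
200 237 271
208 238 270
216 238 270
224 238 269
232 239 269
240 239 269
248 239 269
256 239 269
264 240 269
272 240 269
280 240 269
288 241 268
169 288
tip [405.77211997  66.47261018   3.        ] lug rear top [560.17422589 139.12777947  32.        ] rear bottom if z0 [554.759991  136.7145605   0.       ]
len 170.6422688989499 dir deg -154.8002876167796 heel [539.23442547 129.27438573   3.        ] [544.33971507 131.67672135  32.        ]
```

Emit:
apply_moves:
  moves:
    - [[-0.0035, -0.004, 0.25], [0, 0, -0.0025], 0]
    - [[-0.0035, -0.004, 0.4], [0, 0, -0.0025], 0]
    - [[-0.0035, -0.004, 0.5], [0, 0, -0.0025], 0]
    - [[-0.0035, -0.004, 0.58], [0, 0, -0.0025], 0]
    - [[-0.0035, -0.004, 0.61], [0, 0, -0.0025], 0]
    - [[-0.0035, -0.004, 0.635], [0, 0, -0.0025], 0]
    - [[-0.0035, -0.004, 0.635], [0, 0, -0.0025], 0]
    - [[-0.0035, -0.004, 0.635], [0, 0, -0.0025], 0]
  squeeze: 25

```text
clock: 4.53
eef_pos: [540.5, 129.0, 22.4]
eef_rot: [3.14, -0.001, 0.438]
wrist_force: [-0.5, -0.3, -0.4]
finger_gap: 93.9
finger_force: 0.0
```

Emit:
apply_moves:
  moves:
    - [[0, 0, 0], [0, 0, 0], 1]
    - [[0, 0, 0], [0, 0, 0], 1]
    - [[0, 0, 0], [0, 0, 0], 1]
    - [[0, 0, 0], [0, 0, 0], 1]
    - [[0, 0, 0], [0, 0, 0], 1]
    - [[0, 0, 0], [0, 0, 0], 1]
    - [[0, 0, 0], [0, 0, 0], 1]
    - [[0, 0, 0], [0, 0, 0], 1]
    - [[0, 0, 0], [0, 0, 0], 1]
    - [[0, 0, 0], [0, 0, 0], 1]

```text
clock: 5.37
eef_pos: [539.7, 128.8, 21.1]
eef_rot: [3.14, 0.0, 0.437]
wrist_force: [0.0, 0.1, -0.0]
finger_gap: 39.7
finger_force: 25.0
```

The wedge is gripped (gap 39.7 mm). Next I lift it and carry it to the point before insertion.

Run:
```python
from h import *
s=manip.read_state();y=np.radians(87.15)
A=(s["eef_pos"]+[0,0,35],Ro.from_euler('xyz',s["eef_rot"]));B=([444.5,-30,56],Rdown(y))
plan([A]);plan([B],*A)
```

```text
shift [-0.0001, 0.0002, -0.14] turn [0.0, 0.0, 0.0] rows>= 0.8
shift [-0.6138, 0.4143, 0.001] turn [0.0003, 0.0003, -0.3451] rows>= 8.7
```

Emit:
apply_moves:
  moves:
    - [[0, 0, -0.07], [0, 0, 0], 1]
    - [[0, 0, -0.14], [0, 0, 0], 1]
    - [[0, 0, -0.14], [0, 0, 0], 1]

```text
clock: 5.62
eef_pos: [541.1, 129.1, 58.8]
eef_rot: [3.139, -0.004, 0.437]
wrist_force: [1.4, 0.2, 0.1]
finger_gap: 39.4
finger_force: 25.0
```

Emit:
apply_moves:
  moves:
    - [[-0.08, 0.05, 0], [0, 0, -0.03], 1]
    - [[-0.16, 0.1, 0], [0, 0, -0.07], 1]
    - [[-0.22, 0.14, 0], [0, 0, -0.11], 1]
    - [[-0.28, 0.19, 0], [0, 0, -0.15], 1]
    - [[-0.34, 0.23, 0], [0, 0, -0.19], 1]
    - [[-0.4, 0.27, 0], [0, 0, -0.225], 1]
    - [[-0.46, 0.31, 0], [0, 0, -0.26], 1]
    - [[-0.53, 0.35, 0], [0, 0, -0.29], 1]
    - [[-0.58, 0.39, 0], [0, 0, -0.32], 1]
    - [[-0.614, 0.414, 0], [0, 0, -0.345], 1]
    - [[-0.614, 0.414, 0], [0, 0, -0.345], 1]
    - [[-0.614, 0.414, 0], [0, 0, -0.345], 1]

```text
clock: 6.62
eef_pos: [444.4, -30.0, 55.9]
eef_rot: [3.142, 0.001, 1.517]
wrist_force: [0.2, -0.2, -0.4]
finger_gap: 40.1
finger_force: 25.0
```

Run:
```python
from h import *
s=manip.read_state();print(s["clock"],s["eef_pos"],s["eef_rot"],s["wrist_force"],s["finger_gap"])
im=viewer.camera("scene");cv2.imwrite("pics/scene1.png",im);i=viewer.camera_info("scene")
u0,v0=110,120
cv2.imwrite("pics/c3.png",cv2.resize(im[v0:v0+120,u0:u0+160],None,fx=5,fy=5,interpolation=cv2.INTER_CUBIC))
e=s["eef_pos"];d=-Ro.from_euler('xyz',s["eef_rot"]).as_matrix()[:,0]
for n,X in(("tip",e+147.5*d+[0,0,-21]),("front z6.5",[436.1,-197.5,6.5]),("L",[458.1,-198.6,6.5]),("good L",[678.9,-210,0]),("good R",[722,-212.3,0])):
    p=proj(i,X);print(n,np.round(X),"px",np.round(p,1),"crop",np.round((np.array(p)-[u0,v0])*5))
```

```text
6.6167 [444.3991202  -29.99264019  55.90706967] [3.14156587e+00 1.11399718e-03 1.51716373e+00] [ 0.18628126 -0.19783007 -0.37783393] 40.11773279553077
tip [ 436. -177.   35.] px [182.1 171.1] crop [360. 256.]
front z6.5 [ 436. -198.    6.] px [175.7 180. ] crop [328. 300.]
L [ 458. -199.    6.] px [173.8 185. ] crop [319. 325.]
good L [ 679. -210.    0.] px [152.1 246.7] crop [211. 633.]
good R [ 722. -212.    0.] px [147.  260.7] crop [185. 704.]
```

View pics/c3.png

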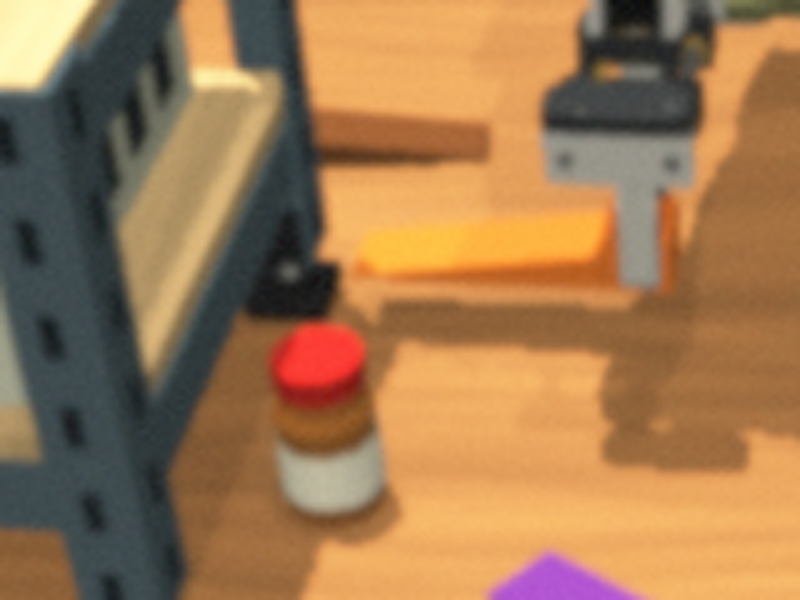

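The wedge is held level in line with the near foot, its tip at (357,268) and the pad corner at (328,318) in the crop. The offsets from prediction match, so lateral alignment is good. I lower it now.

Emit:
apply_moves:
  moves:
    - [[0, 0, 0.07], [0, 0, 0], 1]
    - [[0, 0, 0.12], [0, 0, 0], 1]
    - [[0, 0, 0.136], [0, 0, 0], 1]
    - [[0, 0, 0.138], [0, 0, 0], 1]
    - [[0, 0, 0.138], [0, 0, 0], 1]
    - [[0, 0, 0.138], [0, 0, 0], 1]

```text
clock: 7.17
eef_pos: [444.8, -29.7, 22.0]
eef_rot: [3.141, 0.001, 1.52]
wrist_force: [-0.5, 0.4, -0.8]
finger_gap: 39.8
finger_force: 25.0
```

Emit:
apply_moves:
  moves:
    - [[0, 0, 0.002], [0, 0, 0], 1]
    - [[0, 0, 0.004], [0, 0, 0], 1]
    - [[0, 0, 0.004], [0, 0, 0], 1]
    - [[0, 0, 0.004], [0, 0, 0], 1]
    - [[0, 0, 0.004], [0, 0, 0], 1]

```text
clock: 7.58
eef_pos: [444.5, -30.0, 20.8]
eef_rot: [3.141, 0.001, 1.521]
wrist_force: [0.5, -0.8, -0.9]
finger_gap: 39.6
finger_force: 25.0
```

Emit:
apply_moves:
  moves:
    - [[-0.02, 0, 0], [0, 0, 0], 1]
    - [[-0.04, 0, 0], [0, 0, 0], 1]
    - [[-0.06, 0, 0], [0, 0, 0], 1]
    - [[-0.08, 0, 0], [0, 0, 0], 1]
    - [[-0.09, 0, 0], [0, 0, 0], 1]
    - [[-0.1, 0, 0], [0, 0, 0], 1]

```text
clock: 8.08
eef_pos: [443.2, -55.5, 20.8]
eef_rot: [3.141, 0.001, 1.52]
wrist_force: [0.0, -0.3, -1.4]
finger_gap: 39.7
finger_force: 25.0
```

Emit:
apply_moves:
  moves:
    - [[-0.008, 0, 0], [0, 0, 0], 1]
    - [[-0.016, 0, 0], [0, 0, 0], 1]
    - [[-0.024, 0, 0], [0, 0, 0], 1]
    - [[-0.032, 0, 0], [0, 0, 0], 1]

```text
clock: 8.42
eef_pos: [442.8, -63.1, 20.8]
eef_rot: [3.141, 0.001, 1.521]
wrist_force: [1.3, -0.9, -0.4]
finger_gap: 39.8
finger_force: 25.0
```

Emit:
apply_moves:
  moves:
    - [[-0.008, 0, 0], [0, 0, 0], 1]
    - [[-0.016, 0, 0], [0, 0, 0], 1]
    - [[-0.024, 0, 0], [0, 0, 0], 1]

```text
clock: 8.67
eef_pos: [442.5, -69.1, 20.8]
eef_rot: [3.141, 0.001, 1.521]
wrist_force: [0.6, -0.3, -1.3]
finger_gap: 39.9
finger_force: 25.0
```

Emit:
apply_moves:
  moves:
    - [[-0.008, 0, 0], [0, 0, 0], 1]
    - [[-0.016, 0, 0], [0, 0, 0], 1]
    - [[-0.02, 0, 0], [0, 0, 0], 1]

```text
clock: 8.92
eef_pos: [442.3, -74.2, 20.8]
eef_rot: [3.141, 0.001, 1.521]
wrist_force: [-0.3, -0.1, -0.9]
finger_gap: 39.6
finger_force: 25.0
```

Emit:
apply_moves:
  moves:
    - [[-0.006, 0, 0], [0, 0, 0], 1]
    - [[-0.012, 0, 0], [0, 0, 0], 1]
    - [[-0.016, 0, 0], [0, 0, 0], 1]

```text
clock: 9.17
eef_pos: [442.0, -77.9, 20.8]
eef_rot: [3.141, 0.001, 1.521]
wrist_force: [0.5, 3.1, -1.4]
finger_gap: 39.7
finger_force: 25.0
```

Emit:
apply_moves:
  moves:
    - [[-0.004, 0, 0], [0, 0, 0], 1]
    - [[-0.008, 0, 0], [0, 0, 0], 1]
    - [[-0.008, 0, 0], [0, 0, 0], 1]

```text
clock: 9.42
eef_pos: [441.9, -79.8, 20.8]
eef_rot: [3.141, 0.001, 1.521]
wrist_force: [-1.4, 3.2, -0.9]
finger_gap: 39.9
finger_force: 25.0
```

Run:
```python
from h import *
s=manip.read_state();print(s["eef_pos"],s["wrist_force"],s["moment"])
```

```text
[441.92506821 -79.82598952  20.79829461] [-1.38084948  3.18296371 -0.8760644 ] [ 0.6729851   0.07029257 -0.0090702 ]
```

Emit:
apply_moves:
  moves:
    - [[-0.004, 0, 0], [0, 0, 0], 1]
    - [[-0.008, 0, 0], [0, 0, 0], 1]
    - [[-0.008, 0, 0], [0, 0, 0], 1]

```text
clock: 9.67
eef_pos: [441.8, -81.7, 20.8]
eef_rot: [3.142, 0.001, 1.521]
wrist_force: [0.7, 5.6, 0.1]
finger_gap: 39.8
finger_force: 25.0
```

Emit:
apply_moves:
  moves:
    - [[-0.004, 0, 0], [0, 0, 0], 1]
    - [[-0.004, 0, 0], [0, 0, 0], 1]
    - [[-0.004, 0, 0], [0, 0, 0], 1]

```text
clock: 9.92
eef_pos: [441.7, -82.5, 20.8]
eef_rot: [-3.142, 0.001, 1.521]
wrist_force: [0.6, 7.3, -0.5]
finger_gap: 40.0
finger_force: 25.0
```

Emit:
apply_moves:
  moves:
    - [[-0.004, 0, 0], [0, 0, 0], 1]
    - [[-0.004, 0, 0], [0, 0, 0], 1]
    - [[-0.004, 0, 0], [0, 0, 0], 1]

```text
clock: 10.17
eef_pos: [441.7, -83.4, 20.8]
eef_rot: [-3.142, 0.0, 1.521]
wrist_force: [-0.6, 8.5, 0.5]
finger_gap: 39.7
finger_force: 25.0
```

Emit:
apply_moves:
  moves:
    - [[0, 0, 0], [0, 0, 0], 0.5]
    - [[0, 0, 0], [0, 0, 0], 0.4]
    - [[0, 0, 0], [0, 0, 0], 0.3]
    - [[0, 0, 0], [0, 0, 0], 0.2]
    - [[0, 0, 0], [0, 0, 0], 0.1]
    - [[0, 0, 0], [0, 0, 0], 0]
    - [[0, 0, 0], [0, 0, 0], 0]
    - [[0, 0, 0], [0, 0, 0], 0]
    - [[0, 0, 0], [0, 0, 0], 0]
    - [[0, 0, 0], [0, 0, 0], 0]

```text
clock: 11.0
eef_pos: [441.7, -83.9, 20.8]
eef_rot: [3.141, 0.001, 1.521]
wrist_force: [0.2, -0.5, -0.5]
finger_gap: 93.6
finger_force: 0.0
```

Emit:
apply_moves:
  moves:
    - [[0, 0, -0.04], [0, 0, 0], 0]
    - [[0, 0, -0.1], [0, 0, 0], 0]
    - [[0, 0, -0.2], [0, 0, 0], 0]
    - [[0.05, 0, -0.35], [0, 0, 0], 0]
    - [[0.15, 0, -0.5], [0, 0, 0], 0]
    - [[0.25, 0, -0.6], [0, 0, 0], 0]
    - [[0.3, 0, -0.6], [0, 0, 0], 0]
    - [[0.3, 0, -0.6], [0, 0, 0], 0]
    - [[0.3, 0, -0.6], [0, 0, 0], 0]

```text
clock: 11.75
eef_pos: [445.2, -8.6, 171.0]
eef_rot: [3.141, 0.001, 1.522]
wrist_force: [0.5, 0.3, -0.1]
finger_gap: 94.0
finger_force: 0.0
```

Run:
```python
from h import *
s=manip.read_state();print(s["clock"],s["eef_pos"],s["finger_gap"],s["wrist_force"])
w=viewer.camera("wrist");im=viewer.camera("scene");u0,v0=110,120
a=cv2.resize(im[v0:v0+120,u0:u0+120],(400,400),interpolation=cv2.INTER_CUBIC)
cv2.imwrite("pics/c4.png",np.hstack([a,cv2.resize(w,(400,400))]))
```

```text
11.75 [445.24080494  -8.61044754 170.99384412] 93.96084367733516 [ 0.54128374  0.28212439 -0.10603829]
```

View pics/c4.png

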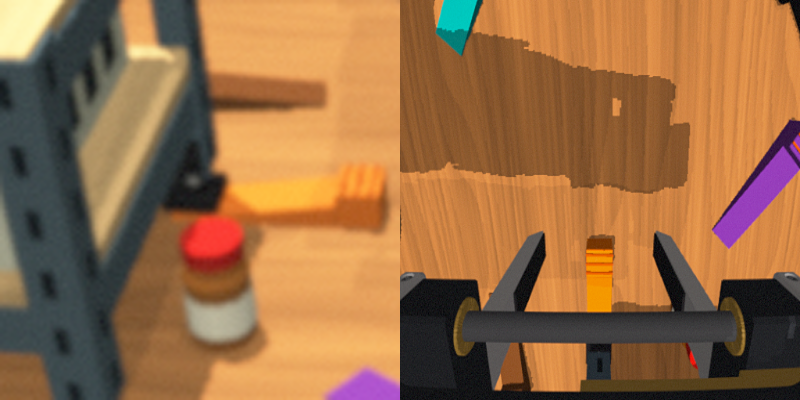

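The scene crop (left) shows the wedge flat under the near pad at (195,195), with its lug at (360,195) and the jar unmoved. The wrist view (right) shows it straight at (600,270). The gripper is clear, so I hand in.

```bash
python3 -c "
from cell import manip
print(manip.sign_off())"
```

```text
the job is handed in; nothing more can be done
None
```

The orange wedge is nipped under the rack's hanging near foot, pushed in to a rise of about 9 N and released flat and square with the goods untouched; I handed the job in at about 12 s, and no verdict was shown.

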